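Open the model transport case

ROBOT

A 6-joint arm with a two-finger parallel gripper is mounted at the origin on the work surface. World frame = base frame: x ahead of the robot, y to its left, z up, the work surface at z = 0. Lengths are in m, angles in rad, forces in N, time in s.
With the tool pointing down it reaches from about 0.35 to 0.925 m from the base axis. Payload 6.4 kg.
Tool frame: the origin (TCP) lies midway between the tips of the shut fingers; the grasp point (between the pads) lies 19 mm behind it; z points along the fingers, y is the line along which they close (so a half turn about z gives the same grasp; the last joint's range is limited). The gripper opens to 85 mm and grips with 20 to 120 N. Pads are 22 mm wide; open, the fingers measure 114 mm over their backs; the gripper's body (76 mm by 85 mm) begins 54 mm behind the grasp point. The pads swing forward as they close: fully open they stand 13 mm farther back than shut.
Start: joints at [-1.407, 0.245, 1.558, -0, 1.339, -0.174], TCP at [0.215, -0.613, 0.231] pointing down, gripper open.
Joint ranges: [-3.13, 3.13], [-1.02, 2.26], [0.13, 2.54], [-0.95, 4.09], [0.21, 2.88], [-2.74, 2.74]. Speed limits (rad/s): [2.57, 2.57, 3.14, 3.14, 3.14, 3.14].

INTERFACE

Orientations are given as a unit quaternion [x, y, z, w].
In Python, from cell import r gives the robot as it stands. Calls block until the motion is done:
- r.reach(position, orientation): joint-space move of the TCP to a pose.
- r.servo_line(position, feed=0.15, orientation=None): straight line of the TCP; orientation=None keeps the orientation; feed is the mean speed in m/s.
- r.set_joints(angles): joint-space move.
- r.grip(opening, squeeze=None): opening from 0.0 (shut) to 1.0 (fully open); squeeze is the grip in N (None keeps the last); returns when the fingers have stopped.
- r.pause(seconds).
- r.ik(position, orientation): joint angles nearest the present ones, or None.
- r.read_camera(name): name is "scene" or "top" or "wrist"; returns the picture (480x640x3 uint8, red, green, blue); there is no depth.
- r.camera_info(name): a dict with "intrinsics" (3x3 intrinsics, pixels), "extrinsics" (4x4, takes a point from world to camera coordinates). Camera axes: x right, y down, z forward; pixel columns grow to the right and rows downward; lengths in m; the calibration is good to about 2 mm. The wrist camera is an equidistant fisheye: a pixel r from the principal point sees the ray r / f radians off the axis. A picture is of the moment at which its call begins: read the wrist's pose just before it. camera_info takes no time and is no camera call; for the wrist camera it gives the pose at the moment of the call.
A pose or a line that the arm cannot do raises r.Unreachable and nothing moves.
- r.finish_job(): hands the job in; it is judged then, once.
Readings, each from a call of its own:
- r.read_t(): time.
- r.read_q(): joint angles.
- r.read_dq(): joint speeds.
- r.read_tau(): joint torques, N m.
- r.read_tcp_pos(): TCP position.
- r.read_ee_rot(): TCP orientation.
- r.read_contact_force(): force on the tool from outside, world axes, zero at the start.
- r.read_wrist_torque(): the same for the moment, N m.
- r.read_opening(): opening from 0.0 (shut) to 1.0 (fully open).
- r.read_finger_force(): force on a finger pad.
Only numpy, scipy, OpenCV 4.12 (cv2) and the standard library are available. Lean on these libraries where they do the work, as an engineer would, in place of code of your own. Each camera call takes 0.05 s, during which the arm holds its last target. There are 200 camera calls.

TASK

Open the plywood transport case so that the finished model house in it can be taken out later: flip the toggle latch on its front all the way open, outwards and down, until its wire loop is off the catch; then lift the hood by its handle and guide it back gently, without letting it drop, until it rests against its hinge stops and stays open by itself. Leave the model inside and everything else on the table where they are, and let go of the case.

Things in the scene. Friction and masses are not known exactly. Their poses are not given: they have to be found in the camera images.
- case: base of the plywood transport case with rubber feet, 200 (x) x 240 (y) x 50 mm high, fixed on the table. Origin: centre of its underside; z up; its front, with the catch, faces its -x; the hinges are at its +x edge, 50 mm up. Closed, the hood on it makes it 155 mm high
- hood (a joint): angle of the plywood hood on the case about its rear hinge line (rad): 0 closed, grows as the front lifts and the hood swings back to case +x; 1.66 is the hinge stop, a little past upright. Very little hinge friction: let go below about 1.1 it falls shut, above that it falls back against the stop, so it must be held all the way
- hinge (a point): middle of the hood's hinge line, which runs along case y, 50 mm above the table. The hood is a box open below, 200 x 240 x 105 mm high, 6 mm walls, about 0.75 kg. Axes turn with the hood: its z is the hood's up, its -x the hood's forward
- handle (a point): middle of the bow handle on the hood's top: a round black bar 17 mm thick, free length 100 mm along case y, between two posts; rigid on the hood. Closed, the bar is 140 mm forward of the hinge line, 147 mm above it, 42 mm above the hood's top face and 60 mm behind the hood's front face
- latch (a joint): angle of the toggle lever of the draw latch on the hood's front (rad): 0 closed, held over-centre, lever pointing up and leaning 20 degrees out from the hood; grows as the tip is pulled outwards, then pushed down; dead centre at 0.35, straight out at 1.22, stop at 2.4. Breaking it open takes 3 to 8 N at the tip, then it springs outwards by itself to about 1.2 to 1.5; pivot drag holds it where left
- lever_tip (a point): middle of the lever's rolled end lip (8 mm thick, 30 mm wide along case y). Lever: steel plate 36 mm wide, 4 mm thick, 80 mm from pivot to here. Closed: 45 mm in front of the hood's front face, 159 mm above the table; the gap behind it, open above, is about 36 mm wide 20 mm below the tip and narrows downwards
- lever_pivot (a point): the lever's pivot, on the case's centre line, 18 mm in front of the hood's front face and 84 mm above the table when closed; pivot axis along case y. Latch, handle, hinge middle and case origin all lie in the case's middle plane (case y = 0)
- model: card model house, 100 x 85 mm, 75 mm high, loose inside the case, hidden under the hood at the start; origin under its middle. Stays where it is
- glue: white glue bottle, 44 mm across, 110 mm tall, standing beside the case; origin at its underside. Bystander
- ruler: steel rule 300 x 32 x 3 mm, flat on the table in front of the case; origin at its underside centre. Bystander
- sheet: card wall sheet 100 x 70 x 3 mm, flat on the table beside the case; origin at its underside centre. Bystander
- shell: half-built card house without roof, 120 x 100 x 75 mm; origin at its underside centre. Bystander
- paint: small paint jar 48 mm across, 50 mm high; origin at its underside. Bystander
- brush: flat brush 190 mm long, lying. Bystander
- hammer: light pin hammer 200 mm long, lying. Bystander
- loop_bar (a point): middle of the bottom bar of the latch's wire loop (bar 6 mm thick, 48 mm wide; loop 60 mm long, hung on the lever 20 mm from its pivot). Closed, the bar is pulled up behind the down-turned nose of the steel catch on the case base. It drops off the catch and hangs free in front of it once the lever is past about 1.9 rad; until then the hood is held down

How it is judged:
By the outcome, as a careful person would: the job done as asked, in the order asked, and still so for the second after the job is handed in, with the robot touching nothing.
It also fails if it takes over 67 s, if anything falls off the work surface, if the arm or the gripper's body presses on something with over 40 N, if the wrist force passes 120 N, or if a joint passes its speed limit or range.

## Working session

There is one attempt and no reset: what is moved stays moved. The work goes in short steps, each a Python script; the robot and the scene stay as the last script left them, time stands still between calls to the robot, and variables do not carry over. Pictures are saved under pics/ and viewed, at most 10 in all, crops included, and the job is handed in when it is done.

```bash
ls; mkdir -p pics
python3 - <<'E'
from cell import r
import cv2
for n in ("scene","top"):
    cv2.imwrite(f"pics/{n}0.png", r.read_camera(n)[:,:,::-1])
    i=r.camera_info(n); print(n,i["intrinsics"],i["extrinsics"])
print(r.read_t(), r.read_ee_rot())
E
```

```text
pics
scene [[467.24096395   0.         316.58594372]
 [  0.         467.24096395 251.04894073]
 [  0.           0.           1.        ]] [[ 9.71771839e-01  2.35920692e-01  9.59597448e-04 -5.14544481e-01]
 [ 1.40265453e-01 -5.74481992e-01 -8.06409352e-01  4.47431203e-02]
 [-1.89697381e-01  7.83780497e-01 -5.91356944e-01  1.45031791e+00]
 [ 0.00000000e+00  0.00000000e+00  0.00000000e+00  1.00000000e+00]]
top [[562.17197891   0.         321.01842863]
 [  0.         562.17197891 241.86308944]
 [  0.           0.           1.        ]] [[ 0.06175807 -0.9980892  -0.00197211 -0.02650767]
 [-0.97706705 -0.06005365 -0.2042879   0.54074666]
 [ 0.20377911  0.01454331 -0.97890887  1.75208075]
 [ 0.          0.          0.          1.        ]]
0.1 [ 9.85769423e-01  1.68100815e-01 -5.11263931e-06 -8.71598251e-04]
```

View pics/scene0.png

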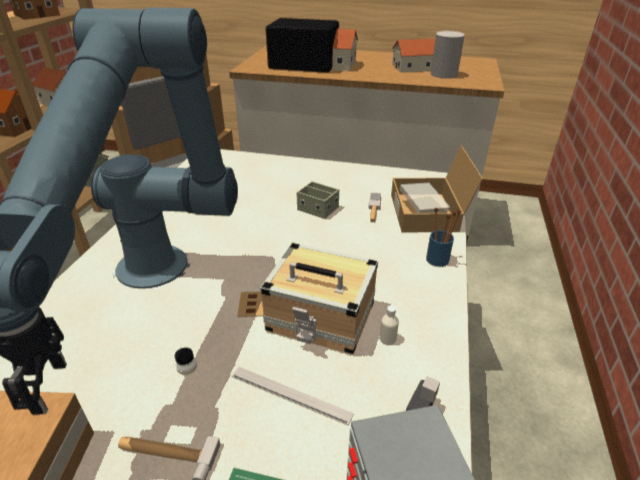

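View pics/top0.png

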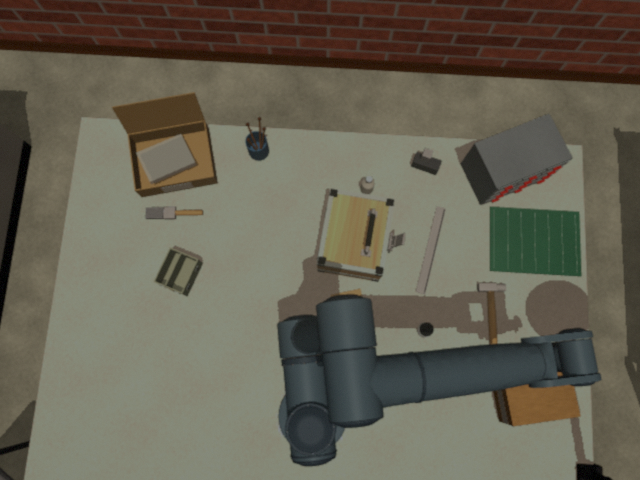

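The scene image shows the case around (320,300), with the latch at (303,322), facing −y in the world. In the top image it is at (355,232), with the handle at (371,232) and the lever at (397,241). I'll enlarge both for corner picking.

Run:
```python
import cv2,numpy as np
a=cv2.imread("pics/scene0.png")[230:360,230:410]; b=cv2.imread("pics/top0.png")[170:290,300:450]
A=cv2.resize(a,None,fx=4.4,fy=4.4,interpolation=cv2.INTER_CUBIC)
B=cv2.resize(b,None,fx=5,fy=5,interpolation=cv2.INTER_CUBIC)
for im,s,u0,v0 in((A,4.4,230,230),(B,5,300,170)):
    for k in range(0,200,20):
        cv2.putText(im,str(u0+k),(int(k*s),10),0,.35,(0,0,255),1);cv2.putText(im,str(v0+k),(0,int(k*s)+4),0,.35,(0,0,255),1)
        cv2.line(im,(int(k*s),12),(int(k*s),20),(0,0,255),1); cv2.line(im,(24,int(k*s)),(30,int(k*s)),(0,0,255),1)
cv2.imwrite("pics/s1.png",A);cv2.imwrite("pics/t1.png",B)
```

```text
(no output)
```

View pics/s1.png

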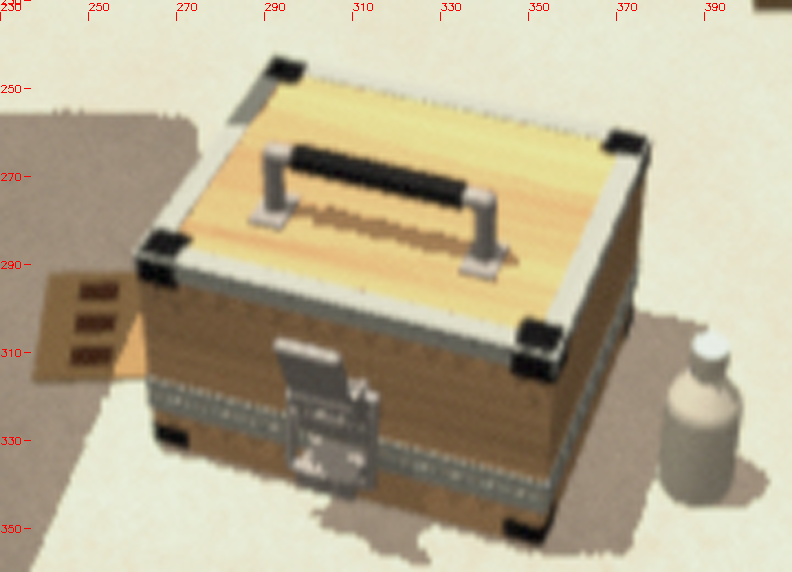

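View pics/t1.png

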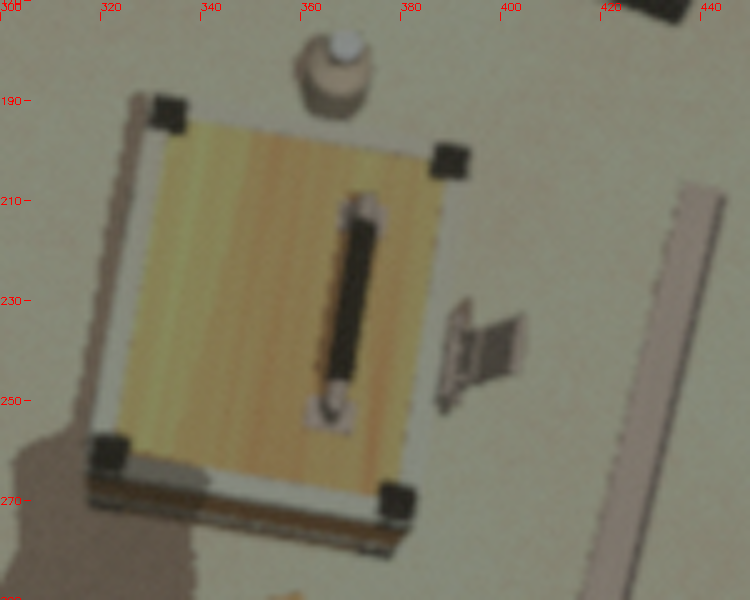

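Top-image picks: hood top corners (330.6,188.8), (394,199.2), (317.6,263) and (382.6,273.6); handle (370.6,229.6); lever tip (404.2,239.2). Scene-image picks: corners (260.9,287.3), (358,308.4), (377.7,261.4) and (292.7,243); handle (315.9,269.8); tip (300,308.6). Next I'll fit the case pose.

```bash
cat > fit.py <<'E'
from cell import r
import numpy as np
from scipy.optimize import least_squares
P=np.array([[.1,-.12,.155],[-.1,-.12,.155],[.1,.12,.155],[-.1,.12,.155],[-.04,0,.197],[-.145,0,.159]])
T=np.array([[330.6,188.8],[394,199.2],[317.6,263],[382.6,273.6],[370.6,229.6],[404.2,239.2]])
S=np.array([[377.7,261.4],[358,308.4],[292.7,243],[260.9,287.3],[315.9,269.8],[300,308.6]])
def proj(n,X):
    i=r.camera_info(n);E=np.array(i["extrinsics"]);p=(X@E[:3,:3].T+E[:3,3])@np.array(i["intrinsics"]).T
    return p[:,:2]/p[:,2:]
def W(p):
    c,s=np.cos(p[2]),np.sin(p[2]);return P@np.array([[c,-s,0],[s,c,0],[0,0,1]]).T+[p[0],p[1],0]
f=lambda p:np.r_[proj("top",W(p))-T,proj("scene",W(p))-S].ravel()
if __name__=="__main__":
    s=least_squares(f,[.6,-.05,1.4],loss="soft_l1");print(s.x);print(np.round(f(s.x).reshape(-1,2),1));print(W(s.x).round(3))
E
python3 fit.py
```

```text
[ 0.56487613 -0.09928793  1.46232258]
[[-0.2 -1.5]
 [ 0.3 -1.5]
 [-0.5 -0.4]
 [ 0.2  0.1]
 [-0.3 -0.8]
 [-0.7 -1.9]
 [-0.5 -0.9]
 [-1.9  2.2]
 [-0.8 -0.6]
 [-0.4 -0.1]
 [-0.3 -0.2]
 [-0.2  1.2]]
[[ 0.695 -0.013  0.155]
 [ 0.673 -0.212  0.155]
 [ 0.456  0.013  0.155]
 [ 0.435 -0.186  0.155]
 [ 0.561 -0.139  0.197]
 [ 0.549 -0.243  0.159]]
```

```bash
cat > h.py <<'E'
from cell import r
import numpy as np
from scipy.spatial.transform import Rotation as Ro
C=np.array([.5649,-.0993,0]);RC=Ro.from_euler('z',1.4623)
def w(x,y,z): return C+RC.apply([x,y,z])
def tool(phi,turn):
    """tool down in case frame, turned about its axis, then tilted by phi with the hood (about case +y)"""
    return (RC*Ro.from_euler('y',phi)*Ro.from_euler('z',turn)*Ro.from_euler('x',np.pi)).as_quat()
def handle(th,rad=1.0):
    a=np.arctan2(.147,-.140)-th; return .1+.203*np.cos(a), .05+.203*np.sin(a)
def hpose(th,k,turn,depth=.016):
    x,z=handle(th);phi=k*th
    return w(x-depth*np.sin(phi),0,z-depth*np.cos(phi)),tool(phi,turn)
def F(): return np.round(r.read_contact_force(),1)
E
python3 - <<'E'
from h import *
np.set_printoptions(precision=2,suppress=True)
for t in(0,np.pi): print("latch",t,r.ik(w(-.118,0,.26),tool(0,t)),r.ik(w(-.21,0,.03),tool(0,t)))
for k in(.5,.75,1):
  for t in(np.pi/2,-np.pi/2):
    print(k,t)
    for th in(0,.4,.8,1.2,1.66): print(r.ik(*hpose(th,k,t)))
E
```

```text
latch 0 [-0.56  0.09  1.68  0.    1.37 -0.46] [-0.7   0.43  1.72  0.    0.98 -0.59]
latch 3.141592653589793 [-0.56  0.09  1.68 -0.    1.37  2.69] [-0.7   0.43  1.72 -0.    0.98  2.55]
0.5 1.5707963267948966
[-0.44  0.13  1.79  0.    1.23 -1.9 ]
[-0.24  0.08  1.77 -0.21  1.27 -1.64]
[-0.02  0.13  1.71 -0.41  1.35 -1.38]
[ 0.17  0.27  1.63 -0.58  1.45 -1.15]
[ 0.34  0.5   1.51 -0.73  1.57 -0.95]
0.5 -1.5707963267948966
[-0.44  0.13  1.79 -0.    1.23  1.24]
[-0.24  0.08  1.77 -0.21  1.27  1.5 ]
[-0.02  0.13  1.71 -0.41  1.35  1.76]
[ 0.17  0.27  1.63 -0.58  1.45  1.99]
[ 0.34  0.5   1.51 -0.73  1.57  2.19]
0.75 1.5707963267948966
[-0.44  0.13  1.79  0.    1.23 -1.9 ]
[-0.2   0.09  1.77 -0.31  1.27 -1.57]
[ 0.05  0.18  1.7  -0.6   1.4  -1.27]
[ 0.25  0.38  1.59 -0.82  1.58 -1.04]
None
0.75 -1.5707963267948966
[-0.44  0.13  1.79 -0.    1.23  1.24]
[-0.2   0.09  1.77 -0.31  1.27  1.57]
[ 0.05  0.18  1.7  -0.6   1.4   1.88]
[ 0.25  0.38  1.59 -0.82  1.58  2.1 ]
None
1 1.5707963267948966
[-0.44  0.13  1.79  0.    1.23 -1.9 ]
[-0.16  0.1   1.77 -0.42  1.27 -1.5 ]
[ 0.11  0.24  1.69 -0.78  1.47 -1.17]
None
None
1 -1.5707963267948966
[-0.44  0.13  1.79 -0.    1.23  1.24]
[-0.16  0.1   1.77 -0.42  1.27  1.64]
[ 0.11  0.24  1.69 -0.78  1.47  1.98]
None
None
```

Run:
```python
from h import *
import cv2
q=tool(0,0)
r.grip(0.0,40)
r.reach(w(-.118,0,.26),q)
r.servo_line(w(-.118,0,.18),.15)
for z in(.16,.15,.14): r.servo_line(w(-.118,0,z),.05);print(z,F())
if abs(r.read_contact_force()).max()<6:
    for x in(-.13,-.145,-.16,-.175,-.185): r.servo_line(w(x,0,.14),.06);print(x,F())
    r.servo_line(w(-.185,0,.2),.15)
cv2.imwrite("pics/s2.png",cv2.resize(r.read_camera("scene")[220:380,200:420,::-1],None,fx=3,fy=3))
print(r.read_t())
```

```text
0.16 [-0.7 -0.3 -0.1]
0.15 [-0.1 -0.6  1.1]
0.14 [-0.3  1.1 -0. ]
-0.13 [-0.1  1.9  0.7]
-0.145 [ 0.2 -0.3  0.1]
-0.16 [-0.   0.1  1. ]
-0.175 [-0.2  0.4 -0.7]
-0.185 [ 0.5  0.  -0.6]
7.15
```

View pics/s2.png

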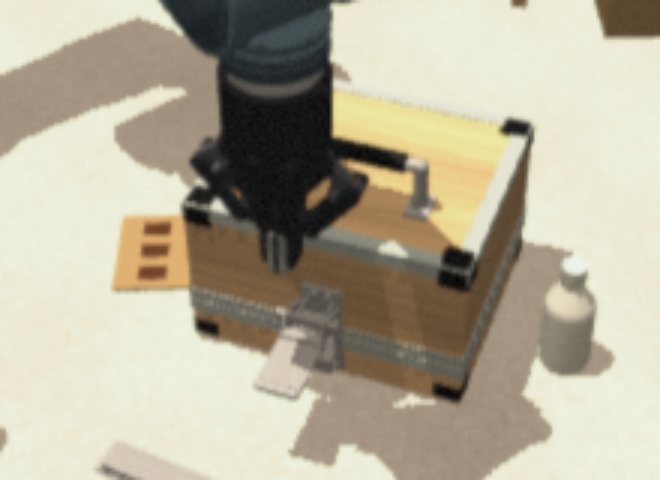

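The latch sprang open and its lever now points straight out, with the tip around (280,385) in this crop. Next I'll push it down along its arc.

Run:
```python
from h import *
import cv2
def pose(th,rho=.06,press=0):
    a=.349+th; x=-.118-rho*np.sin(a)+(.002-press)*np.cos(a)-.011; z=.084+rho*np.cos(a)+(.002-press)*np.sin(a)
    return w(x,0,z)
r.servo_line(pose(.9)+[0,0,.05],.15); 
for th in(.9,1.2,1.5,1.7,1.9,2.05,2.2,2.3,2.4): r.servo_line(pose(th),.08);print(th,F())
for p in(.003,.006,.009,.012):
    if np.linalg.norm(r.read_contact_force())>12: break
    r.servo_line(pose(2.4,press=p),.04);print(p,F())
r.servo_line(pose(2.2)+w(-.03,0,.0)-w(0,0,0),.1)
r.servo_line(w(-.2,0,.24),.25)
cv2.imwrite("pics/s3.png",cv2.resize(r.read_camera("scene")[220:380,200:420,::-1],None,fx=3,fy=3))
print(r.read_t())
```

```text
0.9 [-0.  -0.4 -0.1]
1.2 [-0.6 -0.8  0.1]
1.5 [ 0.3 -0.2 -0.6]
1.7 [ 0.7 -0.8  0. ]
1.9 [-0.3  0.3  0.4]
2.05 [ 0.5  0.1 -0.2]
2.2 [ 0.2  0.6 -0.8]
2.3 [ 0.5  0.2 -0.4]
2.4 [ 0.1 -0.5 -0.4]
0.003 [-4.2 -5.2  2.3]
0.006 [ -6.8 -12.1   5.6]
12.875
```

View pics/s3.png

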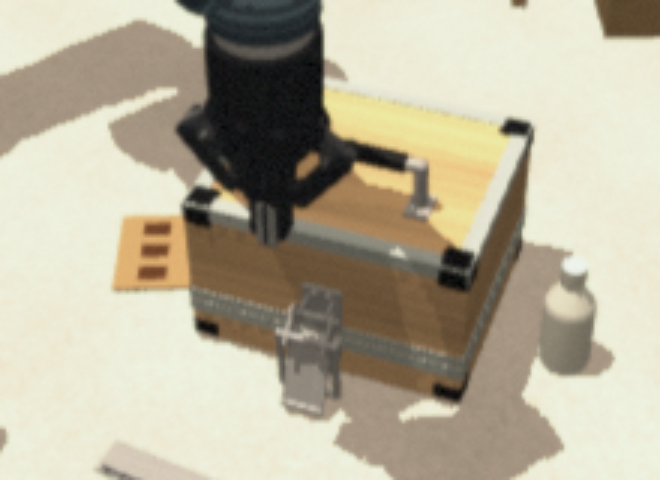

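The lever is down at its stop (around (305,400)), and the force rise there confirms it. Next I'll grasp the handle and start lifting.

Run:
```python
from h import *
import cv2
K,T=.6,np.pi/2
p,q=hpose(0,K,T)
r.servo_line(w(-.2,0,.30),.25)
r.grip(.55,40)
r.reach(p+[0,0,.08],q)
r.servo_line(p+[0,0,.02],.12); r.servo_line(p,.06); print(F())
r.grip(0.0,45); print("open",r.read_opening(),"ff",r.read_finger_force(),F())
for th in np.arange(.05,.41,.05):
    p,q=hpose(th,K,T); r.servo_line(p,.06,q); f=F(); print(round(th,2),f,r.read_opening())
    if np.linalg.norm(f)>35: break
cv2.imwrite("pics/s4.png",cv2.resize(r.read_camera("scene")[200:380,200:440,::-1],None,fx=3,fy=3))
print(r.read_t())
```

```text
[-0.2  0.3  0.2]
open 0.18346608212904114 ff 43.873756527900696 [-1.1 -2.1  1. ]
0.05 [ 0.9 -5.7 -1.2] 0.1808314309899737
0.1 [ 0.9 -7.2 -1.7] 0.18116435922375834
0.15 [ 0.6 -7.9 -0.8] 0.18325561111272365
0.2 [ 0.3 -8.3  0.3] 0.17817251328504466
0.25 [-0.  -8.2  2.3] 0.181385991254072
0.3 [-0.1 -7.4  2.7] 0.18126877919658388
0.35 [-1.  -8.2  2.4] 0.1807221732535149
0.4 [-0.2 -7.   3.8] 0.18069381273038018
19.075
```

View pics/s4.png

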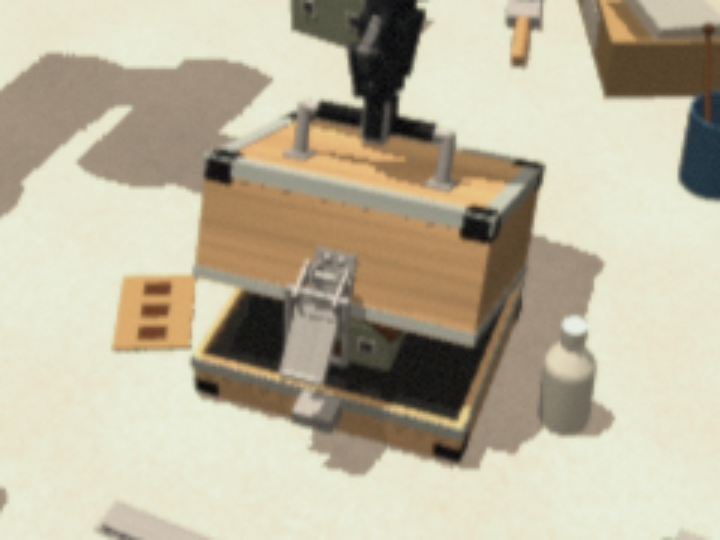

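The hood is lifting cleanly with low forces, the loop is off the catch, and the model is visible inside at (375,345). I'll carry on along the arc.

Run:
```python
from h import *
import cv2
K,T=.6,np.pi/2
def go(th,v):
    p,q=hpose(th,K,T); r.servo_line(p,v,q); f=F(); print(round(th,3),f,np.round(r.read_wrist_torque(),2),round(r.read_opening(),3)); return np.linalg.norm(f)
ok=True
for th in np.arange(.47,1.53,.07):
    if go(th,.07)>30: ok=False;break
f0=np.array(r.read_contact_force())
if ok:
    for th in np.arange(1.55,1.73,.02):
        go(th,.03)
        if np.linalg.norm(np.array(r.read_contact_force())-f0)>9: break
cv2.imwrite("pics/s5.png",cv2.resize(r.read_camera("scene")[120:380,180:500,::-1],None,fx=2.3,fy=2.3))
print(r.read_t())
```

```text
0.47 [-1.3 -7.2  5.8] [-1.46  0.16 -0.05] 0.18
0.54 [-0.5 -5.8  6.7] [-1.41  0.13 -0.11] 0.181
0.61 [ 0.  -5.7  6.9] [-1.49  0.11 -0.06] 0.179
0.68 [ 1.4 -5.   8.1] [-1.44  0.14 -0.08] 0.178
0.75 [-0.4 -5.   8.6] [-1.4   0.15 -0.07] 0.177
0.82 [-0.6 -2.8  9.8] [-1.44  0.11 -0.06] 0.183
0.89 [ 1.  -0.3 10.8] [-0.71  0.02  0.01] 0.184
0.96 [ 1.6 -0.2  9.7] [-1.12 -0.07 -0.  ] 0.181
1.03 [ 3.  -0.3  8.1] [-0.89 -0.24  0.13] 0.179
1.1 [ 3.3 -0.2  6.6] [-0.61 -0.41  0.25] 0.18
1.17 [4.7 1.6 5.8] [-0.29 -0.57  0.35] 0.178
1.24 [6.5 1.9 5.5] [-0.1  -0.76  0.53] 0.184
1.31 [7.6 3.1 3.8] [ 0.17 -0.9   0.67] 0.177
1.38 [8.1 1.1 4.1] [-0.34 -0.91  0.81] 0.18
1.45 [8.4 1.1 1.6] [ 0.01 -0.99  0.99] 0.18
1.52 [ 9.1  1.7 -0.7] [ 0.21 -1.1   1.08] 0.179
1.55 [10.   2.2  0.7] [ 0.08 -1.01  1.11] 0.177
1.57 [9.4 0.7 1.2] [-0.02 -1.04  1.1 ] 0.179
1.59 [10.8  1.2 -1.1] [ 0.43 -1.09  1.24] 0.179
1.61 [10.4 -0.2 -1.7] [ 0.35 -1.1   1.29] 0.18
1.63 [11.2  0.3 -2.2] [ 0.24 -1.15  1.35] 0.182
1.65 [10.7  0.2  0.5] [ 0.07 -1.07  1.27] 0.18
1.67 [ 5.5 -8.4  9.5] [-1.39 -0.29  0.84] 0.179
26.5833
```

View pics/s5.png

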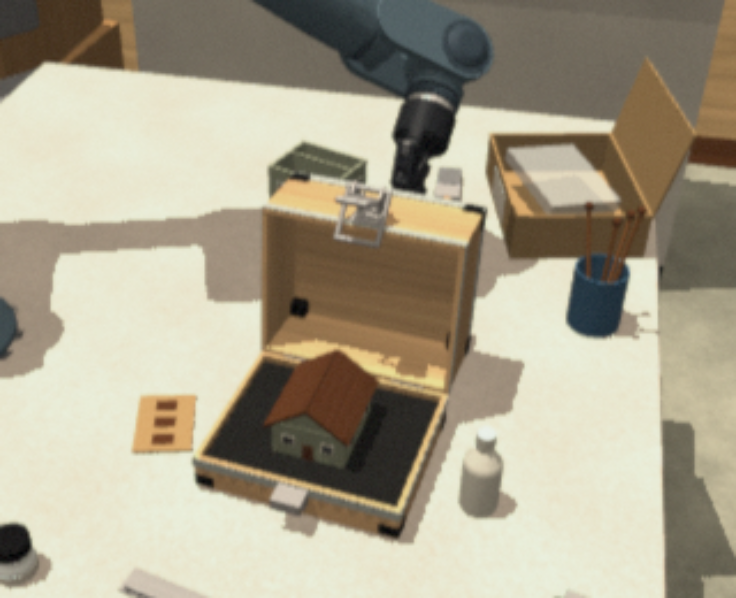

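The hood is up against its stop, and the force jump at 1.67 agrees. The model is untouched. Now I'll release and back out.

Run:
```python
from h import *
import cv2
p=np.array(r.read_tcp_pos());q=r.read_ee_rot();z=Ro.from_quat(q).as_matrix()[:,2]
print(z, [r.ik(p-d*z,q) is not None for d in(.03,.06,.09,.12)])
r.grip(.45,20); print(F(), r.read_opening())
for d in(.02,.04,.06,.09,.12):
    try: r.servo_line(p-d*z,.08); print(d,F())
    except r.Unreachable: print("unr",d); break
p=np.array(r.read_tcp_pos())
try: r.servo_line(p+[0,0,.12],.15)
except r.Unreachable: print("unr up")
r.pause(.3)
cv2.imwrite("pics/s6.png",cv2.resize(r.read_camera("scene")[120:380,180:500,::-1],None,fx=2.3,fy=2.3))
print(r.read_t(),r.read_tcp_pos())
```

```text
[-0.09101339 -0.83957404 -0.53556699] [True, True, True, True]
[ 0.5 -0.9  0.2] 0.45045519671710277
0.02 [-0.6 -0.   0.7]
0.04 [0.4 0.8 0.4]
0.06 [-0.2 -0.8 -0.8]
0.09 [-0.5  0.  -0.3]
0.12 [-1.  -0.6 -0.2]
30.4833 [0.60381663 0.24568558 0.3518781 ]
```

View pics/s6.png

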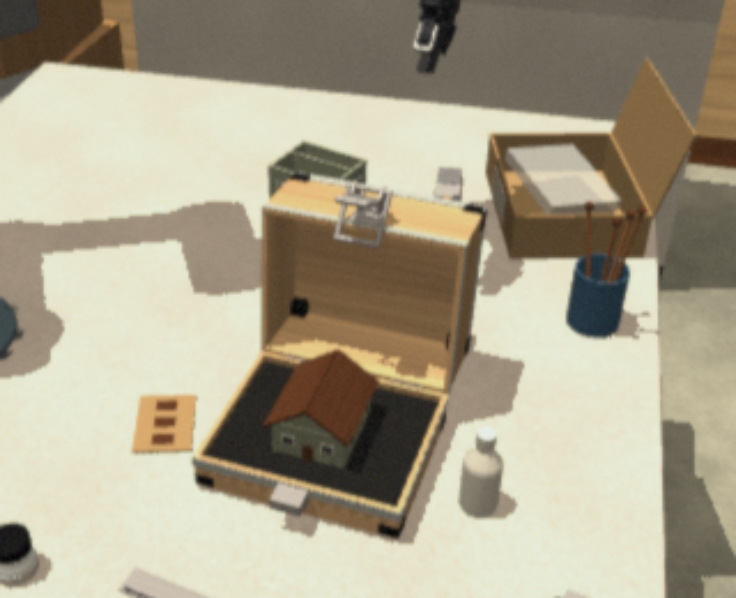

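The hood stays open on its own, the arm is clear, and nothing else has moved, so I'm handing the job in.

```bash
python3 -c "
from cell import r
print(r.finish_job())"
```

```text
the job is handed in; nothing more can be done
None
```

The job is handed in: the latch is fully open, the hood rests open against its hinge stop, the model and the other items in view look unmoved, and the gripper is clear; the robot clock read about 30 s.

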